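# Clear the cast panel and hold the loupe at its focal mark

## Robot

A 6-joint arm with a two-finger parallel gripper is mounted at the origin on the work surface. World frame = base frame: x ahead of the robot, y to its left, z up, the work surface at z = 0. Lengths are in m, angles in rad, forces in N, time in s.
With the tool pointing down it reaches from about 0.35 to 0.875 m from the base axis. Payload 15.5 kg.
Tool frame: the origin (TCP) lies midway between the tips of the shut fingers; the grasp point (between the pads) lies 19 mm behind it (grip_point_offset is the distance from the TCP to the grasp point, in m); z points along the fingers, y is the direction in which the jaws open and shut (so a half turn about z gives the same grasp; the last joint's range is limited). The gripper opens to 85 mm and grips with 20 to 120 N. Pads are 22 mm wide; open, the fingers measure 114 mm over their backs; the gripper's body (76 mm by 85 mm) begins 54 mm behind the grasp point. The pads swing forward as they close: fully open they stand 13 mm farther back than shut.
Start: joints at [1.185, 0.494, 1.345, -0, 1.302, -0.096], TCP at [0.179, 0.599, 0.231] pointing down, gripper open.
Joint ranges: [-2.91, 2.91], [-0.82, 2.16], [0.22, 2.67], [-1.22, 4.37], [0.12, 2.79], [-3.08, 3.08]. Speed limits (rad/s): [1.89, 1.89, 2.57, 3.01, 3.01, 3.01].

## Interface

Orientations are given as a rotation vector (axis times angle).
In Python, from station import sense, get_image, close_job, cut_out, grip_point_offset gives the robot as it stands.
- The arm moves only by the shell command python3 -m jog 'ROWS' [OPENING] [FORCE]. ROWS is JSON, a list of rows, each a list of 2 entries, a list of its own where there are three numbers: the shift along the tool's x, y, z in units of 300 mm (1.0 is 300 mm), then the turn about the tool's z in units of 30 degrees (1.0 is 30 degrees). A call has 1 to 10 rows; each row is the pose to reach, as a shift and turn from the pose measured when the call began, along the tool's axes at that moment; what a row does not reach only later rows make up. A row lasts 1/10 s, in which the tool goes at most 50 mm and 8.59 degrees, less where a joint would pass 70% of its speed; a pose out of reach is approached as far as the arm can. A call with a number of a shift or a turn outside -1 to 1 is refused whole. A call with a gripper value outside its range is refused whole. OPENING is the opening, from -1 (shut) to 1 (fully open), set as the call begins (- or left out, the last holds). The fingers move at their own pace and stop on an object; FORCE is the grip in N (left out, the last holds). Time passes only in rows, so rows that repeat a pose let the fingers close. It gives the time, the measured TCP pose, the force and the opening at its end, in the units of the state.
- sense(): the state, without advancing time (a new reading comes with each control period).
- get_image(name): name is "scene" or "top"; returns a dict with "img" (480x640x3 uint8, blue, green, red), "range_z" (480x640 float32, m along the optical axis (not along the pixel's ray), 0 where there is no reading), "camera_matrix" (3x3 intrinsics, pixels), "rvec" (rotation vector, rad) and "tvec" (3), from world to camera coordinates, as OpenCV has them. Camera axes: x right, y down, z forward; pixel columns grow to the right and rows downward; lengths in m; the calibration is good to about 2 mm. A picture is of the moment at which its call begins.
- close_job(): hands the job in, once; it reports no verdict.
Trained networks look in a picture, given as the dict that the camera call returned (one of the last four; its "shot" number tells which), for a name from the list of things; names that differ only in an ending like _2 or _b are one class to them, and where a whole thing is asked for, a point or a joint stands for the part that bears it (a point fixed in the world has none). Each returns a list of dicts, best first, with "confidence" (0 to 1); they miss things now and then, are a little off and sometimes report something else, mostly with a low value. They report only what shows in the picture. A call takes as long as a camera call.
- cut_out(picture, name): "pixels" (480x640 bool, what is visible of it) and "box" ([centre column, centre row, width, height] in pixels, round what is visible of it).
The state is a dict: "clock": time; "q": joint angles; "qvel": joint speeds; "joint_efforts": joint torques, N m; "tool_pos": TCP position; "ee_rot": TCP orientation; "wrist_force": force on the tool from outside, world axes, zero at the start; "ft_torque": the same for the moment, N m; "opening": opening from 0.0 (shut) to 1.0 (fully open).
Only numpy, scipy, OpenCV 4.12 (cv2) and the standard library are available. Lean on these libraries where they do the work, as an engineer would, in place of code of your own. Each camera call takes 0.05 s, during which the arm holds its last target. There are 200 camera calls.

## Task

Clear the two pieces of debris (a wood offcut and a brass sprue stub) off the cast panel into the open scrap box. Then pick up the loupe and finish holding it over the panel for inspection: lens centred over the middle of the rosette, level, and at the height shown by the pointer on the gauge post; the program ends while the gripper still holds it there, steady. Do not let the loupe touch the panel, its block or the gauge, and leave the pointer's setting and the hammer, figure and tin as they are.

Things in the scene. Friction and masses are not known exactly. Their poses are not given: they have to be found in the camera images.
- block: Fixed pale wooden work block, 220 x 165 x 35 mm (x, y, z) on the 3 mm bench mat; origin at the centre of its underside. On it a dark bronze panel 110 x 140 x 10 mm centred at x = -20 mm (its top 45 mm above the origin) and a steel gauge post, 9 mm across, at x = +90 mm, rising to 175 mm above the origin, on the side away from the robot.
- panel_centre (a point): Centre of the rosette, on the panel's top face (block frame x = -20, y = 0, z = 45 mm). Axes as the block.
- pointer_tip (a point): Tip of a flat steel pointer, 4 mm thick, on a collar (22 mm across, 14 mm high) on the gauge post. It points from the post at the panel's centre and ends 75 mm short of it. Its mid-plane, at this point's height, marks where the lens's mid-plane belongs: 55 to 100 mm above the panel. Held by friction; slides if pushed with over 6 N. Axes as the block.
- loupe: Loupe lying flat on the mat, about 90 g, 16 mm thick all over: dark wooden handle 115 mm long, 16 mm wide (x = -70 to +45 mm), short neck, steel ring 68 mm across with a clear lens (centre x = +85 mm). Origin on the underside below the grip point, near the centre of mass; x points along the handle to the lens, z up. Grip across the handle.
- loupe_grip (a point): Grip point of the loupe, middle of the handle's cross-section, 8 mm above the origin.
- loupe_lens (a point): Centre of the lens and ring (loupe frame x = 85, y = 0, z = 8 mm), in the loupe's mid-plane.
- wood_offcut: Pale wooden offcut, 18 x 36 x 16 mm (x, y, z), 15 g, lying on the panel; origin at the centre of its underside. To be put in the scrap box.
- sprue_stub: T-shaped brass sprue stub, 15 x 34 x 15 mm (x, y, z), widened to 22 mm in x near one end (y = 9 to 17 mm), 35 to 70 g, lying on the panel; origin at the centre of the underside of the 34 mm bar. To be put in the scrap box.
- bin: Open aluminium scrap box fixed to the mat, 150 x 130 x 70 mm (x, y, z), walls and floor 3 mm; origin at the centre of its underside. It stands to the left or right of the block, the loupe on the other side.
- hammer: Hammer lying on the bench beyond the block, handle along world y, head towards -y. Bystander: leave alone. Origin on its underside.
- figure: Small brass cast figure, 68 mm across, 105 mm high, beyond the block. Bystander: leave alone. Origin at the centre of its underside.
- wax_tin: Steel tin, 56 mm across, 40 mm high, near the robot, to its left. Bystander: leave alone. Origin at the centre of its underside.

How it is judged:
By the outcome, as a careful person would: the job done as asked, in the order asked, and still so for the second after the job is handed in, while the arm keeps its last pose, push and grip.
It also fails if it takes over 64 s, if anything falls off the work surface, if the arm or the gripper's body presses on something with over 40 N, if the wrist force passes 120 N, or if a joint passes its speed limit or range.

## Working session

There is one attempt and no reset: what is moved stays moved. The work goes in short steps, Python scripts to look and compute and a shell command to move; the robot and the scene stay as the last step left them, time stands still between calls to the robot, and variables do not carry over. Pictures are saved under pics/ and viewed, about 8 in all and at most 12, crops included, and the job is handed in when it is done.

```bash
ls; mkdir -p pics; cat > h.py <<'E'
import numpy as np, cv2
from station import sense,get_image,cut_out,grip_point_offset
def pts(p,mask=None):
    K=np.array(p["camera_matrix"]);R=cv2.Rodrigues(np.array(p["rvec"],float))[0];t=np.array(p["tvec"],float).ravel()
    z=p["range_z"];m=(z>0) if mask is None else mask&(z>0)
    v,u=np.nonzero(m);zz=z[v,u]
    c=np.stack([(u-K[0,2])*zz/K[0,0],(v-K[1,2])*zz/K[1,1],zz],1)
    return (c-t)@R,u,v
def rect(P):
    (c,s,a)=cv2.minAreaRect((P[:,:2]*1000).astype(np.float32)); return np.round(c,1),np.round(s,1),round(a,1)
E
python3 - <<'E'
from h import *
s=sense();print({k:np.round(v,3) for k,v in s.items()},grip_point_offset)
a=get_image("top");b=get_image("scene")
cv2.imwrite("pics/a.png",a["img"]);cv2.imwrite("pics/b.png",b["img"])
for n in ["wood_offcut","sprue_stub","bin","loupe","block","pointer_tip","wax_tin","figure","hammer"]:
    for nm,p in(("top",a),("scene",b)):
        r=cut_out(p,n)
        for d in r[:2]:
            P,_,_=pts(p,d["pixels"])
            if len(P)>5: print(n,nm,round(d["confidence"],2),np.round(d["box"]),len(P),rect(P),"z",np.round(np.percentile(P[:,2],[5,50,95]),3))
E
```

```text
pics
{'clock': np.float64(0.0), 'q': array([ 1.185,  0.494,  1.346, -0.   ,  1.302, -0.096]), 'qvel': array([ 0.   , -0.   , -0.001, -0.001, -0.002,  0.001]), 'joint_efforts': array([ 2.0000e-03, -8.8216e+01, -3.8386e+01,  0.0000e+00,  1.0000e-02,
        0.0000e+00]), 'tool_pos': array([0.179, 0.598, 0.231]), 'ee_rot': array([-4.550e-01, -3.108e+00,  2.000e-03]), 'wrist_force': array([-0.498, -0.429,  0.196]), 'ft_torque': array([-0.002, -0.037,  0.02 ]), 'opening': np.float64(0.999)} 0.0187
wood_offcut top 0.64 [322. 261.  14.  10.] 121 (array([513.4,  24.5]), array([15.2, 31.5]), 0.0) z [0.06  0.064 0.067]
wood_offcut scene 0.71 [339. 239.  21.  13.] 250 (array([513.1,  22.2]), array([35.9, 21.9]), 84.2) z [0.051 0.063 0.066]
wood_offcut scene 0.29 [315. 259. 101.  97.] 7920 (array([527.6, -15.7]), array([225.1, 175.7]), 8.6) z [0.016 0.039 0.082]
sprue_stub top 0.49 [362. 261.  16.  14.] 164 (array([519.9, -59.3]), array([25. , 36.7]), 24.1) z [0.046 0.062 0.065]
sprue_stub scene 0.72 [292. 235.  20.  14.] 212 (array([518.7, -62.1]), array([23. , 33.1]), 21.8) z [0.051 0.062 0.06
[... 1187 characters left out ...]
scene 0.66 [403. 207.  31.  35.] 672 (array([356.4, 138.3]), array([54.4, 52. ]), 1.1) z [0.011 0.037 0.045]
figure top 0.79 [251. 152.  28.  32.] 734 (array([770.8, 192.3]), array([71.4, 66.5]), 26.4) z [0.013 0.047 0.102]
figure scene 0.94 [431. 372.  43.  70.] 2089 (array([744. , 199.8]), array([ 65.3, 122.2]), 67.0) z [0.014 0.046 0.1  ]
hammer top 0.74 [399. 155. 120.  44.] 1657 (array([ 789.3, -152.3]), array([262. ,  93.8]), 77.0) z [0.016 0.026 0.03 ]
hammer top 0.61 [252. 150.  30.  32.] 772 (array([776.1, 191.4]), array([66.4, 80.9]), 87.6) z [0.004 0.046 0.101]
hammer scene 0.68 [202. 347. 174.  65.] 3663 (array([ 780.3, -160.1]), array([280.9,  95.3]), 78.4) z [0.011 0.026 0.03 ]
```

```bash
python3 - <<'E'
import cv2,numpy as np
a=cv2.imread("pics/a.png")[190:330,150:530];b=cv2.imread("pics/b.png")[200:310,240:560]
a=cv2.resize(a,(798,294),interpolation=3);b=cv2.resize(b,(798,274),interpolation=3)
cv2.imwrite("pics/c.png",np.vstack([a,b]))
E
```

```text
(no output)
```

View pics/c.png

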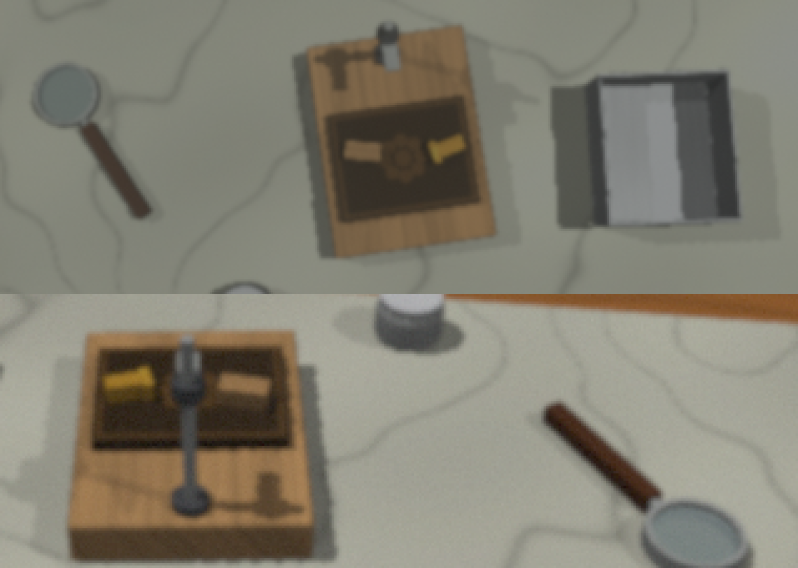

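```bash
python3 - <<'E'
from h import *
a=get_image("top");b=get_image("scene")
PA,u,v=pts(a)
for nm,p in(("top",a),("scene",b)):
    P,u,v=pts(p)
    # block top
    box=(abs(P[:,0]-.53)<.16)&(abs(P[:,1]+.013)<.15)
    m=box&(P[:,2]>.033)&(P[:,2]<.052);print(nm,"block",rect(P[m]))
    m=box&(P[:,2]>.044)&(P[:,2]<.052);print(nm,"panel z",np.median(P[m][:,2]))
    m=box&(P[:,2]>.034)&(P[:,2]<.041);print(nm,"blocktop z",np.median(P[m][:,2]))
    hi=box&(P[:,2]>.1)
    Q=P[hi];print(nm,"high",len(Q));print(np.round(Q[np.argsort(Q[:,0])][::max(1,len(Q)//25)],3).tolist())
    for c,z in(((.513,.023),.057),((.519,-.060),.057)):
        m=(np.hypot(P[:,0]-c[0],P[:,1]-c[1])<.028)&(P[:,2]>z)&(P[:,2]<.07);print(nm,"debris",rect(P[m]),P[m].mean(0),len(P[m]))
    L=cut_out(p,"loupe")[0]["pixels"];Q,_,_=pts(p,L);Q=Q[(Q[:,2]>.010)&(Q[:,2]<.025)]
    c=Q[:,:2].mean(0);w,V=np.linalg.eigh(np.cov((Q[:,:2]-c).T));d=V[:,1];s=(Q[:,:2]-c)@d;t=(Q[:,:2]-c)@V[:,0]
    for lo in np.arange(-.12,.12,.02):
        k=(s>=lo)&(s<lo+.02)
        if k.sum()>3: print("  s%.2f"%lo,k.sum(),np.round([t[k].min(),t[k].max(),t[k].mean()],4),np.round(Q[k].mean(0),4))
    print(nm,"loupe c",c,"dir",d,np.degrees(np.arctan2(d[1],d[0])),s.min(),s.max())
E
```

```text
top block (array([508.7,  29.2]), array([245.9, 252.9]), 8.5)
top panel z 0.04788550144121488
top blocktop z 0.03753967455654933
top high 194
[[0.582, -0.001, 0.141], [0.584, -0.003, 0.142], [0.586, -0.009, 0.141], [0.587, -0.003, 0.142], [0.589, 0.003, 0.142], [0.591, 0.001, 0.142], [0.593, 0.003, 0.142], [0.595, 0.003, 0.142], [0.597, 0.001, 0.142], [0.599, -0.007, 0.142], [0.6, -0.003, 0.137], [0.602, -0.007, 0.141], [0.604, -0.005, 0.138], [0.606, -0.005, 0.141], [0.608, -0.007, 0.14], [0.609, 0.005, 0.145], [0.611, 0.007, 0.144], [0.612, 0.001, 0.167], [0.613, -0.009, 0.145], [0.613, -0.005, 0.144], [0.614, -0.003, 0.177], [0.614, 0.005, 0.146], [0.615, 0.003, 0.179], [0.616, 0.009, 0.147], [0.617, 0.001, 0.178], [0.618, -0.009, 0.146], [0.62, -0.009, 0.148], [0.622, 0.009, 0.147]]
top debris (array([513.8,  24.9]), array([35.8, 18.1]), 84.9) [0.51364983 0.02487953 0.06333447] 152
top debris (array([517.8, -59.1]), array([21.1, 33.5]), 21.9) [ 0.5173229  -0.05766008  0.06242956] 129
  s-0.08 69 [-0.0234  0.0197 -0.0007] [0.6004 0.3569 0.0168]
  s-0.06 234 [-0.0317  0.0323 -0.000
[... 1640 characters left out ...]
] [0.6042 0.354  0.0165]
  s-0.06 296 [-0.0308  0.0314  0.002 ] [0.5944 0.3451 0.016 ]
  s-0.04 361 [-0.0353  0.033  -0.0006] [0.5773 0.3362 0.0154]
  s-0.02 307 [-0.0339  0.0306 -0.0022] [0.5605 0.3263 0.0161]
  s0.00 92 [-0.0149  0.0106 -0.0003] [0.544  0.3123 0.0174]
  s0.02 105 [-0.0097  0.0077  0.0006] [0.529  0.3005 0.0179]
  s0.04 97 [-0.0098  0.0074  0.0008] [0.5127 0.2888 0.0179]
  s0.06 93 [-0.011   0.0071  0.0007] [0.4965 0.2774 0.0179]
  s0.08 83 [-0.0093  0.0064  0.001 ] [0.4804 0.2657 0.0179]
  s0.10 79 [-0.0101  0.0066  0.0004] [0.4641 0.2548 0.018 ]
scene loupe c [0.55313029 0.31832875] dir [-0.81630993 -0.57761414] -144.71709142177716 -0.06449123676033013 0.12375647786219685
```

```bash
cat >> h.py <<'E'
from scipy.spatial.transform import Rotation as Ro
def rel(x,y,z,jaw,s=None):
    s=s or sense();R=Ro.from_rotvec(s["ee_rot"]).as_matrix()
    sh=R.T@(np.array([x,y,z])-s["tool_pos"])/.3
    cur=np.degrees(np.arctan2(R[1,1],R[0,1]));d=(jaw-cur+90)%180-90
    print("to",(x,y,z,jaw),"shift",np.round(sh,3),"turn",round(-d/30,3),"tilt",np.round(R[:2,2],3),"clock",round(float(s["clock"]),2),"open",round(float(s["opening"]),3),"F",np.round(s["wrist_force"],1))
E
python3 - <<'E'
from h import *
rel(.36,.33,.23,35);rel(.514,.0235,.2,-5)
for n in("top","scene"):
    P,u,v=pts(get_image(n));m=(P[:,2]>.066)&(P[:,2]<.08)&(abs(P[:,1]+.3)<.12)&(abs(P[:,0]-.53)<.14);print(rect(P[m]),m.sum())
E
```

```text
to (0.36, 0.33, 0.23, 35) shift [-0.834 -0.685  0.004] turn 1.278 tilt [-0. -0.] clock 1.2 open 1.001 F [ 0.1 -0.1  1. ]
to (0.514, 0.0235, 0.2, -5) shift [-1.619 -1.517  0.104] turn 2.611 tilt [-0. -0.] clock 1.2 open 1.001 F [ 0.1 -0.1  1. ]
(array([ 518.1, -276.8]), array([150.2, 132.1]), 2.2) 514
(array([ 517.3, -279.7]), array([153.5, 132.6]), 2.1) 923
```

```bash
python3 -m jog '[[[-0.1,-0.09,0],0.25],[[-0.24,-0.2,0],0.5],[[-0.38,-0.32,0],0.75],[[-0.52,-0.44,0],1],[[-0.66,-0.56,0],1],[[-0.8,-0.68,0],1],[[-0.87,-0.8,0],1],[[-0.9,-0.85,0],1]]' 0 40; python3 -c "
from h import *
rel(.514,.0235,.2,-5)"
```

```text
clock: 2.1
tool_pos: [0.3657, 0.2745, 0.2314]
ee_rot: [1.246, 2.883, -0.0]
wrist_force: [-0.0, -0.0, -0.1]
opening: 0.499
to (0.514, 0.0235, 0.2, -5) shift [-0.948 -0.213  0.105] turn 1.609 tilt [ 0. -0.] clock 2.1 open 0.499 F [-0.  -0.  -0.1]
```

```bash
python3 -m jog '[[[-0.12,-0.03,0],0.25],[[-0.27,-0.06,0],0.5],[[-0.42,-0.1,0],0.75],[[-0.57,-0.13,0.05],1],[[-0.72,-0.16,0.08],1],[[-0.85,-0.19,0.1],1],[[-0.948,-0.213,0.105],1],[[-0.948,-0.213,0.105],1],[[-0.948,-0.213,0.105],1]]' ; python3 -c "
from h import *
rel(.514,.0235,.12,-5);rel(.514,.0235,.05,-5)"
```

```text
clock: 3.0
tool_pos: [0.514, 0.0232, 0.1999]
ee_rot: [1.952, 2.462, -0.0]
wrist_force: [-0.1, 1.1, -0.6]
opening: 0.498
to (0.514, 0.0235, 0.12, -5) shift [0.001 0.    0.266] turn 0.606 tilt [ 0. -0.] clock 3.0 open 0.498 F [-0.1  1.1 -0.6]
to (0.514, 0.0235, 0.05, -5) shift [0.001 0.    0.5  ] turn 0.606 tilt [ 0. -0.] clock 3.0 open 0.498 F [-0.1  1.1 -0.6]
```

```bash
python3 -m jog '[[[0,0,0.05],0.25],[[0,0,0.12],0.5],[[0,0,0.2],0.606],[[0,0,0.28],0.606],[[0,0,0.35],0.606],[[0,0,0.41],0.606],[[0,0,0.45],0.606],[[0,0,0.48],0.606],[[0,0,0.492],0.606],[[0,0,0.492],0.606]]' && python3 -m jog '[[[0,0,0],0],[[0,0,0],0],[[0,0,0],0],[[0,0,0],0],[[0,0,0],0],[[0,0,0],0]]' -1 40
```

```text
clock: 4.0
tool_pos: [0.514, 0.0234, 0.0523]
ee_rot: [2.316, 2.123, -0.0]
wrist_force: [0.2, -0.8, -0.4]
opening: 0.5
clock: 4.6
tool_pos: [0.5144, 0.0234, 0.0531]
ee_rot: [2.315, 2.122, 0.001]
wrist_force: [-1.2, -0.1, 5.2]
opening: 0.198
```

```bash
python3 -m jog '[[[0,0,-0.05],0],[[0,0,-0.13],0],[[0,0,-0.23],0],[[0,0,-0.35],0],[[0,0,-0.47],0],[[0,0,-0.55],0],[[0,0,-0.58],0]]'; python3 -c "
from h import *
rel(.518,-.278,.2,-5)"
```

```text
clock: 5.3
tool_pos: [0.5152, 0.0234, 0.23]
ee_rot: [2.313, 2.12, 0.006]
wrist_force: [-0.0, -0.1, -0.3]
opening: 0.198
to (0.518, -0.278, 0.2, -5) shift [-1.     0.096  0.1  ] turn 0.0 tilt [ 0.006 -0.   ] clock 5.3 open 0.198 F [-0.  -0.1 -0.3]
```

```bash
python3 -m jog '[[[-0.05,0,0],0],[[-0.15,0.01,0],0],[[-0.28,0.02,0],0],[[-0.42,0.04,0],0],[[-0.56,0.05,0],0],[[-0.7,0.06,0],0],[[-0.84,0.08,0.05],0],[[-0.94,0.09,0.1],0],[[-1,0.1,0.17],0],[[-1,0.1,0.26],0]]' && python3 -m jog '[[[0,0,0.1],0],[[0,0,0.2],0],[[0,0,0.27],0],[[0,0,0.32],0],[[0,0,0.33],0]]'; python3 -c "
from h import *
rel(.518,-.278,.055,-5)"
```

```text
clock: 6.3
tool_pos: [0.5188, -0.2815, 0.1506]
ee_rot: [2.315, 2.116, 0.006]
wrist_force: [0.3, -0.1, -0.6]
opening: 0.199
clock: 6.8
tool_pos: [0.5174, -0.2813, 0.0488]
ee_rot: [2.319, 2.119, 0.004]
wrist_force: [-1.3, 1.0, 0.1]
opening: 0.197
to (0.518, -0.278, 0.055, -5) shift [ 0.011  0.001 -0.021] turn -0.005 tilt [0.002 0.001] clock 6.8 open 0.197 F [-1.3  1.   0.1]
```

```bash
python3 -m jog '[[[0,0,0],0],[[0,0,0],0],[[0,0,0],0],[[0,0,-0.05],0],[[0,0,-0.15],0],[[0,0,-0.27],0],[[0,0,-0.39],0],[[0,0,-0.5],0],[[0,0,-0.54],0]]' 0; python3 - <<'E'
from h import *
rel(.520,-.065,.2,22)
p=get_image("top");b=get_image("scene")
for q in(p,b):
    for d in cut_out(q,"sprue_stub")[:1]:
        P,_,_=pts(q,d["pixels"]);P=P[P[:,2]>.055];print(rect(P))
    for d in cut_out(q,"wood_offcut")[:2]:
        P,_,_=pts(q,d["pixels"]);print("wood",d["confidence"],d["box"],np.median(P,0))
E
```

```text
clock: 7.7
tool_pos: [0.5182, -0.2823, 0.215]
ee_rot: [2.314, 2.115, 0.006]
wrist_force: [0.4, 0.7, -1.0]
opening: 0.497
to (0.52, -0.065, 0.2, 22) shift [ 0.722 -0.059  0.049] turn -0.905 tilt [ 0.007 -0.002] clock 7.7 open 0.497 F [ 0.4  0.7 -1. ]
(array([764.1, 189. ]), array([31.3, 38.4]), 24.0)
(array([517.8, -62.2]), array([24.9, 33.6]), 22.9)
wood 0.45 [178.2, 241.3, 20.7, 7.0] [ 0.51826197 -0.28120794  0.02255672]
```

Wood is in the box; on to the sprue.

```bash
python3 -m jog '[[[0.06,0,0],-0.2],[[0.17,-0.01,0],-0.45],[[0.31,-0.02,0],-0.7],[[0.45,-0.03,0],-0.905],[[0.58,-0.05,0.02],-0.905],[[0.68,-0.059,0.04],-0.905],[[0.722,-0.059,0.05],-0.905],[[0.722,-0.059,0.05],-0.905],[[0.722,-0.059,0.05],-0.905]]'; python3 -c "
from h import *
rel(.520,-.065,.052,22)"
```

```text
clock: 8.9
tool_pos: [0.5185, -0.0645, 0.1947]
ee_rot: [-1.756, -2.604, -0.003]
wrist_force: [0.2, -0.4, 1.2]
opening: 0.497
to (0.52, -0.065, 0.052, 22) shift [-0.004  0.004  0.476] turn 0.0 tilt [-0.     0.002] clock 8.9 open 0.497 F [ 0.2 -0.4  1.2]
```

```bash
python3 -m jog '[[[0,0,0.05],0],[[0,0,0.12],0],[[0,0,0.2],0],[[0,0,0.28],0],[[0,0,0.35],0],[[0,0,0.41],0],[[-0.004,0.004,0.45],0],[[-0.004,0.004,0.47],0],[[-0.004,0.004,0.476],0],[[-0.004,0.004,0.476],0]]' && python3 -m jog '[[[0,0,0],0],[[0,0,0],0],[[0,0,0],0],[[0,0,0],0],[[0,0,0],0],[[0,0,0],0]]' -1 40 && python3 -m jog '[[[0,0,-0.05],0],[[0,0,-0.13],0],[[0,0,-0.23],0],[[0,0,-0.35],0],[[0,0,-0.47],0],[[0,0,-0.53],0],[[0,0,-0.55],0]]'; python3 -c "
from h import *
rel(.518,-.265,.2,22)"
```

```text
clock: 9.9
tool_pos: [0.5203, -0.0652, 0.0522]
ee_rot: [-1.756, -2.604, -0.003]
wrist_force: [0.4, -0.6, 0.2]
opening: 0.496
clock: 10.5
tool_pos: [0.5207, -0.0653, 0.0529]
ee_rot: [1.757, 2.604, 0.004]
wrist_force: [-0.7, -0.4, 7.4]
opening: 0.163
clock: 11.2
tool_pos: [0.5212, -0.0657, 0.2203]
ee_rot: [1.754, 2.601, 0.006]
wrist_force: [0.2, -0.3, -1.2]
opening: 0.158
to (0.518, -0.265, 0.2, 22) shift [-0.612 -0.259  0.067] turn 0.0 tilt [0.005 0.001] clock 11.2 open 0.158 F [ 0.2 -0.3 -1.2]
```

```bash
python3 -m jog '[[[-0.06,-0.03,0],0],[[-0.17,-0.07,0],0],[[-0.3,-0.13,0],0],[[-0.43,-0.18,0],0],[[-0.54,-0.23,0.02],0],[[-0.6,-0.26,0.06],0],[[-0.612,-0.26,0.15],0],[[-0.612,-0.26,0.27],0],[[-0.612,-0.26,0.38],0],[[-0.612,-0.26,0.48],0]]' && python3 -m jog '[[[0,0,0.02],0],[[0,0,0.03],0],[[0,0,0.03],0]]' ;python3 -m jog '[[[0,0,0],0],[[0,0,0],0],[[0,0,0],0],[[0,0,-0.05],0],[[0,0,-0.15],0],[[0,0,-0.27],0],[[0,0,-0.39],0],[[0,0,-0.5],0],[[0,0,-0.54],0]]' 0; python3 - <<'E'
from h import *
rel(.45,0,.25,-20);rel(.5086,.289,.1,-54.8);rel(.5086,.289,.1,125.2)
print(sense()["q"])
p=get_image("top");b=get_image("scene")
o=np.vstack([cv2.resize(p["img"][200:320,320:520],(500,300),interpolation=2),cv2.resize(b["img"][190:310,130:330],(500,300),interpolation=2)])
cv2.imwrite("pics/d.png",o)
E
```

```text
clock: 12.2
tool_pos: [0.5176, -0.2645, 0.0737]
ee_rot: [1.756, 2.603, 0.006]
wrist_force: [-0.2, -0.4, -0.2]
opening: 0.163
clock: 12.5
tool_pos: [0.5179, -0.2647, 0.0653]
ee_rot: [1.755, 2.602, 0.006]
wrist_force: [0.2, -0.6, 0.9]
opening: 0.157
clock: 13.4
tool_pos: [0.5183, -0.2656, 0.2311]
ee_rot: [1.752, 2.598, 0.006]
wrist_force: [-0.2, -0.5, -0.0]
opening: 0.501
to (0.45, 0, 0.25, -20) shift [ 0.906  0.121 -0.066] turn 1.4 tilt [ 0.009 -0.001] clock 13.4 open 0.501 F [-0.2 -0.5 -0. ]
to (0.5086, 0.289, 0.1, -54.8) shift [1.728 0.659 0.434] turn 2.56 tilt [ 0.009 -0.001] clock 13.4 open 0.501 F [-0.2 -0.5 -0. ]
to (0.5086, 0.289, 0.1, 125.2) shift [1.728 0.659 0.434] turn 2.56 tilt [ 0.009 -0.001] clock 13.4 open 0.501 F [-0.2 -0.5 -0. ]
[-0.578082    0.4297774   1.46078656  0.00379258  1.24308743 -0.96337527]
```

View pics/d.png

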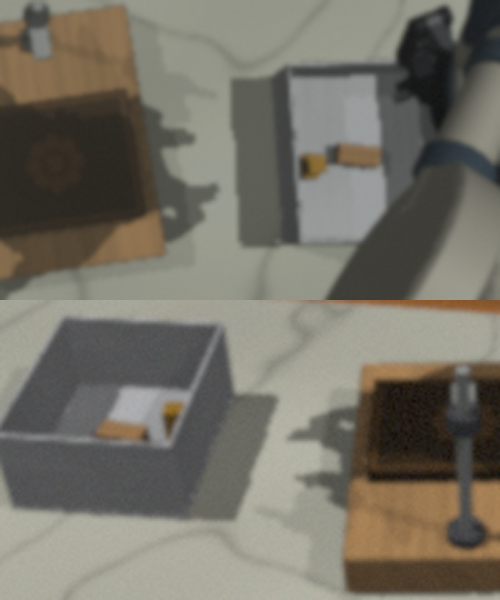

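```bash
python3 -m jog '[[[0.06,0.02,0],0.25],[[0.18,0.07,0],0.5],[[0.32,0.12,0],0.75],[[0.46,0.18,0],1],[[0.6,0.23,0],1],[[0.74,0.28,0],1],[[0.86,0.33,0],1],[[0.96,0.37,0],1],[[1,0.38,0],1]]'; python3 -c "
from h import *
rel(.5086,.289,.1,-54.8)"
```

```text
clock: 14.4
tool_pos: [0.5102, 0.058, 0.2275]
ee_rot: [2.366, 2.062, 0.006]
wrist_force: [-0.2, 0.0, -0.1]
opening: 0.498
to (0.5086, 0.289, 0.1, -54.8) shift [ 0.762 -0.113  0.425] turn 1.564 tilt [ 0.005 -0.   ] clock 14.4 open 0.498 F [-0.2  0.  -0.1]
```

```bash
python3 -m jog '[[[0.06,-0.01,0],0.25],[[0.18,-0.03,0],0.5],[[0.32,-0.05,0.05],0.75],[[0.46,-0.07,0.12],1],[[0.6,-0.09,0.2],1],[[0.7,-0.11,0.3],1],[[0.762,-0.113,0.38],1],[[0.762,-0.113,0.425],1],[[0.762,-0.113,0.425],1]]'; python3 - <<'E'
from h import *
rel(.5086,.289,.0075,-54.8);print(sense()["q"])
E
```

```text
clock: 15.3
tool_pos: [0.5072, 0.288, 0.0974]
ee_rot: [2.82, 1.38, -0.0]
wrist_force: [-0.3, -0.2, 0.5]
opening: 0.497
to (0.5086, 0.289, 0.0075, -54.8) shift [0.006 0.001 0.3  ] turn 0.565 tilt [ 0.001 -0.002] clock 15.3 open 0.497 F [-0.3 -0.2  0.5]
[ 0.41545008  0.59494444  1.59120215 -0.00282229  0.95552192  1.07756043]
```

```bash
python3 -m jog '[[[0,0,0.03],0.25],[[0.003,0,0.07],0.5],[[0.006,0.001,0.12],0.565],[[0.006,0.001,0.18],0.565],[[0.006,0.001,0.23],0.565],[[0.006,0.001,0.27],0.565],[[0.006,0.001,0.29],0.565],[[0.006,0.001,0.3],0.565],[[0.006,0.001,0.3],0.565]]' ; python3 -m jog '[[[0,0,0],0],[[0,0,0],0],[[0,0,0],0],[[0,0,0],0],[[0,0,0],0],[[0,0,0],0],[[0,0,0],0]]' -1 90 ; python3 -m jog '[[[0,0,-0.02],0],[[0,0,-0.06],0],[[0,0,-0.12],0],[[0,0,-0.2],0],[[0,0,-0.28],0],[[0,0,-0.36],0],[[0,0,-0.44],0],[[0,0,-0.5],0],[[0,0,-0.53],0],[[0,0,-0.53],0]]' ; python3 - <<'E'
from h import *
rel(.437,-.064,.17,-54.8)
a=get_image("top");b=get_image("scene")
for q in(a,b):
    d=cut_out(q,"loupe")
    if d:
        d=d[0];P,_,_=pts(q,d["pixels"]);P=P[P[:,2]>.1];print(d["confidence"],rect(P),np.percentile(P[:,2],[2,10,50,90,98]))
        A=np.c_[P[:,:2]-P[:,:2].mean(0),np.ones(len(P))];print(np.linalg.lstsq(A,P[:,2],rcond=None)[0])
E
```

```text
clock: 16.2
tool_pos: [0.5088, 0.2889, 0.0076]
ee_rot: [2.992, 0.949, 0.001]
wrist_force: [-0.4, -0.3, 0.1]
opening: 0.5
clock: 16.9
tool_pos: [0.5091, 0.289, 0.0085]
ee_rot: [2.992, 0.95, 0.002]
wrist_force: [-1.0, -1.2, 9.0]
opening: 0.154
clock: 17.9
tool_pos: [0.5093, 0.2896, 0.169]
ee_rot: [2.993, 0.95, 0.006]
wrist_force: [-0.3, -0.4, -0.6]
opening: 0.153
to (0.437, -0.064, 0.17, -54.8) shift [-0.876  0.824 -0.003] turn 0.0 tilt [ 0.004 -0.001] clock 17.9 open 0.153 F [-0.3 -0.4 -0.6]
0.8 (array([527. , 287.3]), array([148.2,  95.9]), 56.8) [0.16561896 0.17156109 0.17850807 0.18085839 0.18253085]
[ 0.95274983 -2.19911252  0.1797558 ]
0.98 (array([524.6, 312. ]), array([188.2,  70.1]), 25.6) [0.16483323 0.16809478 0.17433454 0.1790137  0.18003484]
[-0.04658882  0.04751635  0.17428497]
```

```bash
python3 -m jog '[[[-0.03,0.03,0],0],[[-0.08,0.08,0],0],[[-0.16,0.15,0],0],[[-0.26,0.24,0],0],[[-0.36,0.34,0],0],[[-0.46,0.43,0],0],[[-0.56,0.53,0],0],[[-0.66,0.62,0],0],[[-0.75,0.7,0],0],[[-0.82,0.77,0],0]]' ; python3 -m jog '[[[-0.02,0.02,0],0],[[-0.04,0.035,0],0],[[-0.056,0.05,0],0],[[-0.056,0.054,0],0],[[-0.056,0.054,0],0],[[-0.056,0.054,0],0]]'; python3 - <<'E'
from h import *
rel(.437,-.064,.1375,-54.8)
a=get_image("top");b=get_image("scene")
np.save("a.npy",a["range_z"]);np.save("b.npy",b["range_z"])
for q in(a,b):
    d=cut_out(q,"loupe")
    if d:
        d=d[0];P,_,_=pts(q,d["pixels"]);print(d["confidence"],np.round(d["box"]));P=P[P[:,2]>.155];print(rect(P),np.percentile(P[:,2],[2,10,50,90,98]))
o=np.hstack([cv2.resize(a["img"][180:300,280:400],(400,400),interpolation=2),cv2.resize(b["img"][160:280,250:370],(400,400),interpolation=2)])
cv2.imwrite("pics/e.png",o)
E
```

```text
clock: 19.1
tool_pos: [0.4388, -0.0435, 0.1669]
ee_rot: [2.993, 0.948, -0.002]
wrist_force: [0.1, -1.2, -0.3]
opening: 0.155
clock: 19.7
tool_pos: [0.4345, -0.0659, 0.1669]
ee_rot: [2.993, 0.95, -0.002]
wrist_force: [-0.0, -0.1, -0.8]
opening: 0.152
to (0.437, -0.064, 0.1375, -54.8) shift [ 0.011 -0.     0.098] turn 0.0 tilt [-0.001 -0.002] clock 19.7 open 0.152 F [-0.  -0.1 -0.8]
0.55 [333. 257.  12.  20.]
(array([503.3,   9. ]), array([19.1, 67. ]), 79.2) [0.16967867 0.17106861 0.1757526  0.51433452 0.52217974]
0.74 [304. 169.  62.  56.]
(array([456.1, -40. ]), array([174.5,  67.6]), 24.8) [0.16400693 0.16795254 0.17357439 0.17810763 0.17928592]
```

View pics/e.png

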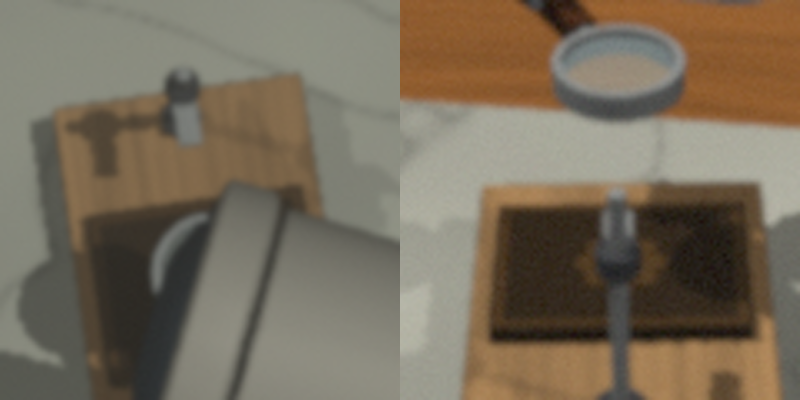

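```bash
cat > m.py <<'E'
from h import *
from scipy.optimize import least_squares
b=get_image("scene");s=sense()
d=cut_out(b,"block")[0];P,_,_=pts(b,d["pixels"]);P=P[(P[:,2]>.035)&(P[:,2]<.053)]
(c,sz,a)=cv2.minAreaRect((P[:,:2]*1000).astype(np.float32));print("block",np.round(c,1),np.round(sz,1),a)
m=(P[:,2]>.046);print("panel",rect(P[m]),np.median(P[m][:,2]),"wood z",np.median(P[~m][:,2]))
d=cut_out(b,"pointer_tip")
if d:
    Q,_,_=pts(b,d[0]["pixels"]);k=Q[:,0]<.603;print("pointer top z",np.median(Q[k][:,2]),k.sum(),"xmin",Q[:,0].min(),"pts",np.round(Q[k][:4],3).tolist())
R=Ro.from_rotvec(s["ee_rot"]).as_matrix();ax=np.array([np.cos(np.radians(35.2)),np.sin(np.radians(35.2))])
g=s["tool_pos"]+R[:,2]*0
P,u,v=pts(b)
e=g[:2]+.085*ax
zt=g[2]+.0025+.008
near=(np.hypot(*(P[:,:2]-e).T)<.05)&(abs(P[:,2]-zt)<.03)
L=P[near]
top=(np.hypot(*(L[:,:2]-e).T)>.024)&(abs(L[:,2]-zt)<.0055)
T=L[top];print("ring pts",len(T))
r=least_squares(lambda p:np.clip(np.hypot(T[:,0]-p[0],T[:,1]-p[1])-.0325,-.006,.006),e,loss="soft_l1",f_scale=.001).x
print("tcp",np.round(g,4),"expected lens",np.round(e,4),"fit",np.round(r,4))
A=np.c_[T[:,:2]-r,np.ones(len(T))];w=np.linalg.lstsq(A,T[:,2],rcond=None)[0];print("ring plane slope",w,"along handle",w[:2]@ax,"across",w[:2]@[-ax[1],ax[0]],"expected top",zt)
B=P[(np.hypot(*(P[:,:2]-e).T)<.17)&(abs(P[:,2]-zt)<.012)]
t=(B[:,:2]-g[:2])@ax;n=(B[:,:2]-g[:2])@[-ax[1],ax[0]]
for lo in np.arange(-.08,.13,.02):
    k=(t>=lo)&(t<lo+.02)&(abs(n)<.04)
    if k.sum()>4: print("t%.2f"%lo,k.sum(),"n",np.round([n[k].min(),n[k].max()],3),"z",np.round(np.percentile(B[k][:,2],[10,50,90]),4))
E
python3 m.py
```

```text
block [527.6 -15.4] [223.  165.2] 8.604498863220215
panel (array([539.4, -13.6]), array([179.7, 140.2]), 8.7) 0.049016682377815576 wood z 0.038848928699162844
pointer top z 0.14176157034389358 4 xmin 0.49164000480650444 pts [[0.6, -0.011, 0.142], [0.599, -0.01, 0.142], [0.602, -0.011, 0.142], [0.492, -0.034, 0.05]]
ring pts 497
tcp [ 0.4344 -0.0662  0.1669] expected lens [ 0.5039 -0.0172] fit [ 0.505  -0.0182]
ring plane slope [-0.00334532 -0.00449476  0.1758051 ] along handle -0.005324535141854264 across -0.0017445185947753596 expected top 0.1774263540977076
t-0.08 5 n [-0.01  -0.008] z [0.1663 0.1669 0.1699]
t-0.06 25 n [-0.009 -0.007] z [0.1673 0.172  0.1777]
t-0.02 51 n [-0.021  0.008] z [0.177  0.1801 0.1875]
t0.00 185 n [-0.021  0.02 ] z [0.1727 0.1788 0.1868]
t0.02 80 n [-0.01   0.008] z [0.1697 0.1774 0.1792]
t0.04 134 n [-0.021  0.02 ] z [0.1725 0.1761 0.1785]
t0.06 257 n [-0.034  0.032] z [0.172  0.1733 0.1776]
t0.08 280 n [-0.035  0.034] z [0.1712 0.173  0.1774]
t0.10 281 n [-0.032  0.027] z [0.1671 0.1733 0.1777]
```

```bash
python3 -m jog '[[[0.002,0.001,0.01],0],[[0.004,0.003,0.03],0],[[0.006,0.004,0.05],0],[[0.008,0.006,0.07],0],[[0.008,0.006,0.085],0],[[0.008,0.006,0.094],0],[[0.008,0.006,0.098],0],[[0.008,0.006,0.098],0],[[0.008,0.006,0.098],0],[[0.008,0.006,0.098],0]]'; python3 m.py; python3 - <<'E'
from h import *
b=get_image("scene");a=get_image("top")
P,u,v=pts(b);z=P[:,2]
ring=(np.hypot(P[:,0]-.5078,P[:,1]+.0185)<.037)&(z>.12)&(z<.16)
po=(np.hypot(P[:,0]-.5955,P[:,1]+.005)<.02)&(z>.125)&(z<.16)
for n,m in(("ring",ring),("pointer",po)):
    h,e=np.histogram(z[m],np.arange(.124,.16,.001));print(n,[(round(x,3),int(c)) for x,c in zip(e,h) if c])
P,u,v=pts(a);z=P[:,2]
for n,c,r in(("ring",(.507,-.016),.037),("pointer",(.5955,-.003),.018)):
    m=(np.hypot(P[:,0]-c[0],P[:,1]-c[1])<r)&(z>.12)&(z<.16);h,e=np.histogram(z[m],np.arange(.12,.16,.001));print("top",n,[(round(x,3),int(k)) for x,k in zip(e,h) if k])
o=np.hstack([cv2.resize(a["img"][180:300,280:400],(400,400),interpolation=2),cv2.resize(b["img"][170:290,250:370],(400,400),interpolation=2)])
cv2.imwrite("pics/f.png",o)
E
```

```text
clock: 21.05
tool_pos: [0.4375, -0.0665, 0.1377]
ee_rot: [2.993, 0.949, -0.002]
wrist_force: [-0.0, 0.0, -0.4]
opening: 0.153
block [527.1 -15.4] [224.1 164.9] 8.4683837890625
panel (array([539.5, -13.6]), array([182.9, 139.8]), 8.4) 0.04893505474867574 wood z 0.0388209236827378
pointer top z 0.1416505969839182 18 xmin 0.47954950323374396 pts [[0.586, -0.012, 0.142], [0.584, -0.001, 0.142], [0.589, -0.012, 0.142], [0.587, -0.001, 0.141]]
ring pts 494
tcp [ 0.4375 -0.0665  0.1377] expected lens [ 0.5069 -0.0175] fit [ 0.508  -0.0187]
ring plane slope [ 0.00152288 -0.00102487  0.14661594] along handle 0.000653645035218171 across -0.0017153065990368546 expected top 0.1481977619097408
t-0.06 18 n [-0.009 -0.008] z [0.1366 0.1416 0.1465]
t-0.02 42 n [-0.021  0.007] z [0.1484 0.1508 0.1583]
t0.00 177 n [-0.022  0.019] z [0.143  0.15   0.1576]
t0.02 81 n [-0.01   0.007] z [0.1407 0.1484 0.1496]
t0.04 133 n [-0.024  0.021] z [0.1436 0.1469 0.1495]
t0.06 259 n [-0.033  0.031] z [0.1428 0.1442 0.1485]
t0.08 273 n [-0.035  0.033] z [0.1419 0.1439 0.1484]
t0.10 272 n [-0.031  0.026] z [0.1381 0.
[... 697 characters left out ...]
.float64(0.148), 1)]
top ring [(np.float64(0.138), 1), (np.float64(0.139), 1), (np.float64(0.14), 7), (np.float64(0.141), 3), (np.float64(0.142), 10), (np.float64(0.143), 17), (np.float64(0.144), 8), (np.float64(0.145), 6), (np.float64(0.146), 16), (np.float64(0.147), 18), (np.float64(0.148), 19), (np.float64(0.149), 5), (np.float64(0.151), 1), (np.float64(0.152), 1)]
top pointer [(np.float64(0.136), 2), (np.float64(0.137), 2), (np.float64(0.138), 13), (np.float64(0.139), 11), (np.float64(0.14), 24), (np.float64(0.141), 19), (np.float64(0.142), 18), (np.float64(0.143), 7), (np.float64(0.144), 9), (np.float64(0.145), 5), (np.float64(0.146), 11), (np.float64(0.153), 1), (np.float64(0.155), 1)]
```

View pics/f.png

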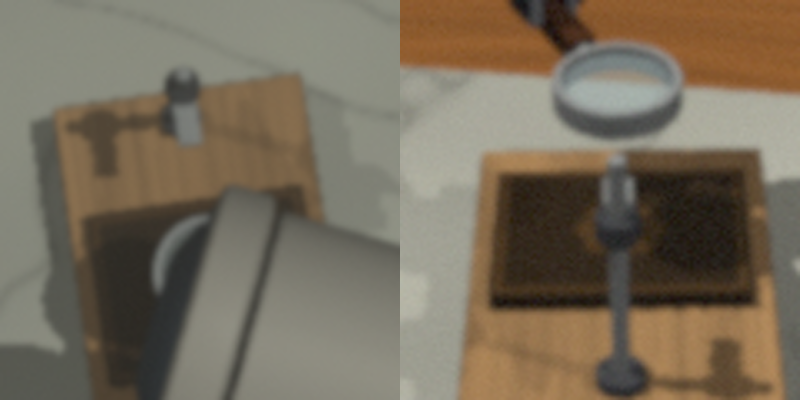

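```bash
python3 -m jog '[[[0,0,0],0],[[0,0,0],0],[[0,0,0],0],[[0,0,0],0]]'; python3 - <<'E'
from station import sense,close_job
s=sense();print(s["tool_pos"],s["opening"],abs(s["qvel"]).max(),s["wrist_force"]);print(close_job())
E
```

```text
clock: 21.7
tool_pos: [0.4374, -0.0665, 0.1376]
ee_rot: [2.993, 0.949, -0.002]
wrist_force: [0.1, 0.3, -0.3]
opening: 0.158
[ 0.43741681 -0.06648721  0.13761094] 0.1577215826260545 0.0016197948989991077 [ 0.09631415  0.29951313 -0.31618261]
the job is handed in; nothing more can be done
None
```

I cleared the wood offcut and then the brass sprue stub off the panel into the scrap box. The picture taken afterwards shows both lying inside it. I then picked up the loupe by its handle and finished holding it still over the rosette. I handed the job in at about 21.7 s of the 64 s allowed.

Last checks:
- **Centring:** the lens was within about 1 mm of the rosette centre in the scene camera. The two cameras differ from each other by about 2–3 mm in y, and the arm hides most of the lens from the top camera.
- **Height:** the lens mid-plane was at about 0.140 m. The pointer's mid-plane measured 0.139–0.140 m, so they agree within about 1 mm.
- **Level:** the ring itself measured flat to within 0.1–0.2°. The depth readings along the handle suggest the loupe could droop by up to about 1°, which is close to the noise in those readings.
- **Contact:** wrist force was under 0.5 N, the joints were at rest, and the pointer height read the same as at the start. I steered clear of the hammer, figure and tin, but did not re-measure them at the end.

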